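# Lock the keyhole collector plate onto its mounting base

## Task

Mount the aluminium collector plate on the dark mounting base: pick it up by its black handle, lower it until both keyholes drop over the two screw heads and it lies flat on the base, then slide it along its slots until it is fully home and the spring pin pops up behind its trailing edge, and let go. The screws are clamped up to 15 mm to either side of their nominal place along the base, so feel for them and for the end of the slots: press gently, never more than 40 N between plate and base. Leave the other things on the bench where they are.

Things in the scene. Friction and masses are not known exactly. Their poses are not given: they have to be found in the camera images.
- plate: Loose aluminium plate 160 (x) x 70 (y) x 5 mm (z), about 0.32 kg, flat on the bench at the start. Origin: centre of its underside, z up. Black handle block on it (see plate_handle). Two keyholes on its centre line y = 0. It goes on the base with its x along the base's +x, same sense, and slides home along +x: 18 mm from holes over heads to shanks at slot ends.
- plate_handle (a point): Centre of the plate's upright black handle block: 36 mm along plate x, 16 mm wide in y, standing from 5 to 50 mm above the plate's underside. This point is at plate x +4, y 0, 30 mm above the underside.
- plate_hole0 (a point): Centre of the rear 20 mm round entry hole, plate x -36 mm, on the underside. From it a slot 11 mm wide runs towards the plate's -x; an 8 mm screw shank meets its blind end 18 mm from the hole's centre.
- plate_hole1 (a point): Centre of the front 20 mm round entry hole, plate x +54 mm, on the underside; same slot towards the plate's -x.
- base: Dark metal block fixed to the bench, 240 (x) x 90 (y) x 25 mm (z). Origin: centre of its underside; flat top 25 mm above it. Carries two screws and a spring pin on its centre line y = 0. Plate origin, nominally: base x -9 mm to drop over the heads, +9 mm when home. Plate underside: 25 mm above the origin when flat on the base, 37.5 mm when resting on the heads; 3 mm vertical play under heads.
- base_screw0 (a point): Nominal place of the rear screw (base x -45 mm, y 0), on the base's top. Shank 8 mm, head 16 mm across; head's underside 8 mm, top 12.5 mm above the base's top. Both screws and the pin are clamped as one rigid set which may stand up to 15 mm off nominal along the base's x, either way, exact in y; this point does not show that offset.
- base_screw1 (a point): Nominal place of the front screw (base x +45 mm, y 0), on the base's top; same size and same unknown offset along x. The entry holes have 2 mm play all round over the heads, the slots 1.5 mm either side of the shanks.
- pin (a joint): How far the 10 mm brass spring pin (nominally base x -77.5 mm, y 0, offset as the screws) is pressed down, m: 0 = up, 6 mm above the base's top; 0.006 = flush. Spring 0.6 N up, 1.4 N flush. The plate, lowered over the screws, presses it down; it pops up behind the plate's -x edge after 16.5 of the 18 mm slide and blocks sliding back.
- screwdriver: loose screwdriver about 170 mm long lying between the two work places; bystander
- weight: loose brass laboratory weight, 32 mm across, 44 mm tall; origin at its underside; bystander
- beaker: loose glass beaker, 68 mm across, 95 mm tall; origin at its underside; bystander
- bottle: loose plastic bottle, 60 mm across, 150 mm tall; origin at its underside; bystander
- tray: loose grey parts tray 100 x 140 x 30 mm; origin at its underside; bystander
- meter: loose hand multimeter 150 x 80 x 34 mm, lying; origin at its underside; bystander
- syringe: loose plastic syringe, about 135 mm long, 22 mm thick, lying; bystander
Not all that is in view belongs to the job. What is shaped like the plate but blue or red is not meant.

How it is judged:
On the way, in this order (a step that is already met when the one before it is completed fails the run):
1. the plate has been lifted clear of the bench (height (world z) of plate above 0.045 m), for 0.1 s.
2. the plate lies flat on the base with both entry holes over the screw heads, not yet slid along, pressing the pin down (z of plate in the frame of base between 0.0225 and 0.0298 m and angle between the z axis of plate and the z axis of base, either way round below 0.06 rad and angle between the x axis of plate and the x axis of base, either way round below 0.08 rad and x of plate in the frame of base between -0.028 and 0.01 m and y of plate in the frame of base between -0.004 and 0.004 m and value of joint pin above 0.003 m), for 0.1 s.
At the end, for the whole second after the job is handed in: Plate flat on the base under both heads (underside 22.5-29.8 mm above base origin, tilt < 0.06 rad, x axes within 0.08 rad), its origin at base x -8.5 to 26 mm, |y| < 3.5 mm, pin up (pressed < 1.5 mm) behind its trailing edge, plate at rest (z of plate in the frame of base between 0.0225 and 0.0298 m and angle between the z axis of plate and the z axis of base, either way round below 0.06 rad and angle between the x axis of plate and the x axis of base, either way round below 0.08 rad and x of plate in the frame of base between -0.0085 and 0.026 m and y of plate in the frame of base between -0.0035 and 0.0035 m and value of joint pin below 0.0015 m and linear speed of plate below 0.01 m/s and angular speed of plate below 0.1 rad/s); the robot touches nothing.
It fails at once if the plate is pressed or knocked against the base, its screws or pin with more than 40 N (contact force between plate and base above 40 N).
It fails at once if a bystander is moved more than 20 mm (distance of any of screwdriver, weight, beaker, bottle, tray, meter, syringe from where it was at the start of the episode above 0.02 m).
It fails at once if a standing bystander is tipped (angle between any of weight, beaker, bottle's own z axis and vertical above 0.4 rad).
It also fails if it takes over 72 s, if anything falls off the work surface, if the arm or the gripper's body presses on something with over 40 N, if the wrist force passes 120 N, or if a joint passes its speed limit or range.

## Robot

A 6-joint arm with a two-finger parallel gripper is mounted at the origin on the work surface. World frame = base frame: x ahead of the robot, y to its left, z up, the work surface at z = 0. Lengths are in m, angles in rad, forces in N, time in s.
With the tool pointing down it reaches from about 0.35 to 0.775 m from the base axis. Payload 5.5 kg.
Tool frame: the origin (TCP) lies midway between the tips of the shut fingers; the grasp point (between the pads) lies grip_point_offset behind it (grip_point_offset is the distance from the TCP to the grasp point, in m); z points along the fingers, y is the direction in which the jaws open and shut (so a half turn about z gives the same grasp; the last joint's range is limited). The gripper opens to 85 mm and grips with 20 to 120 N. Pads are 22 mm wide; open, the fingers measure 114 mm over their backs; the gripper's body (76 mm by 85 mm) begins 54 mm behind the grasp point. The pads swing forward as they close: fully open they stand 13 mm farther back than shut.
Start: joints at [1.082, 0.313, 0.046, 1.304, 0, 1.431], TCP at [0.197, 0.54, 0.231] pointing down, gripper open.
Joint ranges: [-2.76, 2.76], [-0.86, 1.69], [-1.03, 1.26], [-2.2, 2.34], [-1.47, 1.5], [-3.14, 3.14]. Speed limits (rad/s): [2.57, 2.57, 3.14, 3.14, 3.14, 3.14].

## Interface

Orientations are given as a unit quaternion [w, x, y, z].
In Python, from workcell import * gives the robot as it stands.
- The arm moves only by the tool send_rows, never from a script. Its argument "series" is one flat list of numbers, 7 for each row, row after row: the shift along the tool's x, y, z in cm, then the turn, a rotation vector about the tool's x, y, z in degrees, then the opening, from 0 (shut) to 1 (fully open). A call has 1 to 10 rows; each row is the pose to reach, as a shift and turn from the pose commanded when the call began, along the tool's axes at that moment; what a row does not reach only later rows make up. A row lasts 1/12 s, in which the tool goes at most 41.7 mm and 7.16 degrees, less where a joint would pass 70% of its speed; a pose out of reach is approached as far as the arm can. A call with a gripper value outside its range is refused whole. The fingers move at their own pace and stop on an object; "newtons" is the grip in N (left out, the last holds). Time passes only in rows, so rows that repeat a pose let the fingers close. It gives the time, the measured TCP pose, the force and the opening at its end, in the units of the state.
- get_state(): the state, without advancing time (a new reading comes with each control period).
- read_camera(name): name is "scene" or "top" or "wrist"; returns the picture (480x640x3 uint8, blue, green, red); there is no depth.
- camera_info(name): a dict with "K" (3x3 intrinsics, pixels), "D" ([k1, k2, p1, p2, k3] as OpenCV has them; the pictures are not rectified), "xyz" and "attitude" of the camera in the world. Camera axes: x right, y down, z forward; pixel columns grow to the right and rows downward; lengths in m; the calibration is good to about 2 mm. A picture is of the moment at which its call begins: read the wrist's pose just before it. camera_info takes no time and is no camera call; for the wrist camera it gives the pose at the moment of the call.
- hand_in(): hands the job in, once; it reports no verdict.
Trained networks look in the newest picture that a camera, given by its name, has taken for a name from the list of things; names that differ only in an ending like _2 or _b are one class to them, and where a whole thing is asked for, a point or a joint stands for the part that bears it (a point fixed in the world has none). Each returns a list of dicts, best first, with "p" (0 to 1); they miss things now and then, are a little off and sometimes report something else, mostly with a low value. They report only what shows in the picture. A call takes as long as a camera call. They do not tell look-alikes from the thing itself.
- silhouettes(camera, label): "pixels" (480x640 bool, what is visible of it) and "box" ([left, top, width, height] in pixels, round what is visible of it).
The state is a dict: "clock": time; "joint_pos": joint angles; "qvel": joint speeds; "tau": joint torques, N m; "tcp_pos": TCP position; "orientation": TCP orientation; "wrist_force": force on the tool from outside, world axes, zero at the start; "ft_torque": the same for the moment, N m; "finger_gap": finger opening in m.
Only numpy, scipy, OpenCV 4.12 (cv2) and the standard library are available. Lean on these libraries where they do the work, as an engineer would, in place of code of your own. Each camera call takes 0.05 s, during which the arm holds its last target. There are 200 camera calls.

## Working session

There is one attempt and no reset: what is moved stays moved. The work goes in short steps, Python scripts to look and compute and a tool call to move; the robot and the scene stay as the last step left them, time stands still between calls to the robot, and variables do not carry over. Pictures are saved under pics/ and viewed, about 8 in all and at most 12, crops included, and the job is handed in when it is done.

Besides the shell and the picture viewer there is one more tool, called after ">>>" by a JSON object that holds its "fn" and its "kwargs", one argument or row to a line. send_rows: Moves the arm, as the interface text tells. Its arguments: {"type":"object","properties":{"series":{"type":"array"},"newtons":{"type":"number"}},"required":["series"]}

```bash
mkdir -p pics; python3 - <<'E'
from workcell import *
import cv2,numpy as np
s=get_state();print(s)
a=read_camera("scene");b=read_camera("top")
for n in("scene","top","wrist"):print(n,camera_info(n))
cv2.imwrite("pics/scene.png",a);cv2.imwrite("pics/top.png",b)
for l in("plate","base"):
  for d in silhouettes("top",l)[:4]:print(l,d["p"],d["box"])
E
```

```text
{'clock': 0.0, 'joint_pos': array([ 1.08241228e+00,  3.14004018e-01,  4.49512575e-02,  1.30360417e+00,
       -9.08209653e-06,  1.43119265e+00]), 'qvel': array([-0.00098446,  0.00142944, -0.00104818,  0.00011206, -0.00079543,
        0.00064211]), 'tau': array([ 8.37464540e-04, -4.80621743e+01,  2.98537052e+01,  1.92966079e-02,
        9.25040695e-05,  1.25754033e-05]), 'tcp_pos': array([0.19627132, 0.5399046 , 0.23039549]), 'orientation': array([-2.83013840e-04,  1.73507524e-01,  9.84832104e-01, -8.86220122e-04]), 'wrist_force': array([ 0.24126982,  0.51446252, -1.0813622 ]), 'ft_torque': array([ 0.06408036,  0.0306676 , -0.03089171]), 'finger_gap': 0.08536366391695899}
scene {'K': array([[535.11218966,   0.        , 310.96310958],
       [  0.        , 535.11218966, 238.7312139 ],
       [  0.        ,   0.        ,   1.        ]]), 'D': array([-0.01234059,  0.        ,  0.        ,  0.        ,  0.        ]), 'xyz': array([1.43108623, 0.17970266, 0.70635955]), 'attitude': array([-0.28294123,  0.54463389,  0.70931561, -0.34668365])}
top {'K': array([[519.61628715,   0.        , 308.10676239],
       [  0.        , 519.61628715, 247.21038941],
       [  0.        ,   0.        ,   1.        ]]), 'D': array([-0.04570288,  0.        ,  0.        ,  0.        ,  0.        ]), 'xyz': array([ 0.52437081, -0.02009403,  1.13584827]), 'attitude': array([ 0.0407207 , -0.70182924,  0.71098453, -0.01668926])}
wrist {'K': array([[383.26147279,   0.        , 320.98323027],
       [  0.        , 383.26147279, 244.99492817],
       [  0.        ,   0.        ,   1.        ]]), 'D': array([-0.03985223,  0.        ,  0.        ,  0.        ,  0.        ]), 'xyz': array([0.11871439, 0.56849299, 0.37338307]), 'attitude': array([0.13260664, 0.80779017, 0.56693069, 0.09208757])}
plate 0.97 [100.6, 252.5, 77.2, 56.9]
plate 0.78 [210.1, 264.6, 45.1, 80.5]
plate 0.76 [97.7, 159.8, 75.6, 60.7]
base 0.64 [387.1, 219.3, 51.2, 110.7]
```

View pics/top.png

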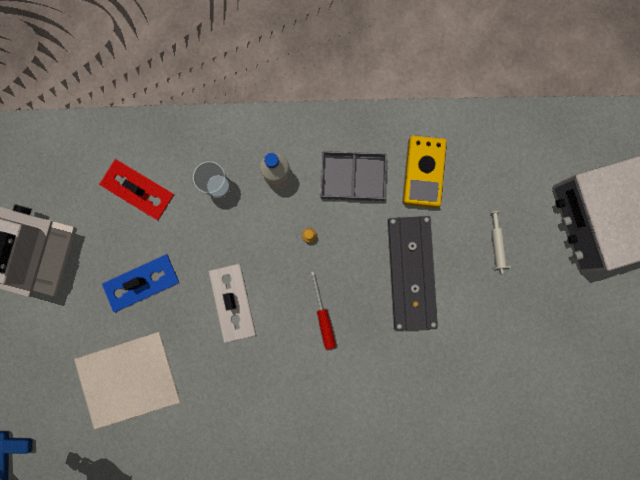

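View pics/scene.png

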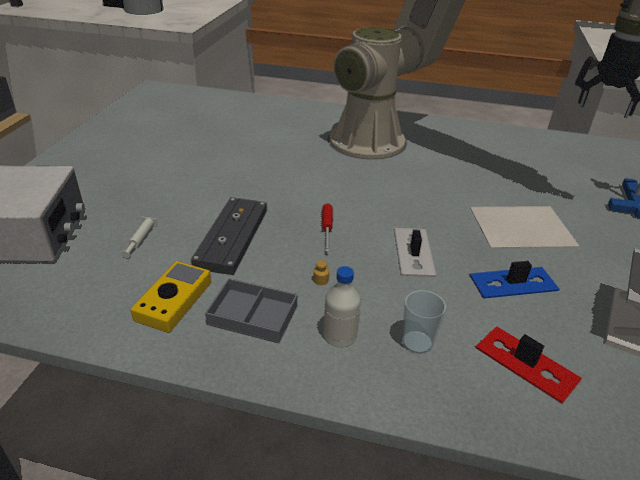

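The top view shows the aluminium plate at (232,303) with its handle at (230,301). The base is at (413,273), with screws at about (412,246) and (414,289) and the pin at (416,304), so base +x points up in the image. The scene view agrees.

```bash
cat > h.py <<'E'
import numpy as np,cv2
from scipy.spatial.transform import Rotation as R
def rot(q): return R.from_quat(np.r_[q[1:],q[0]])
def unproj(ci,px,z):
    px=np.array(px,float).reshape(-1,1,2)
    n=cv2.undistortPoints(px,ci["K"],ci["D"])[:,0]
    d=rot(ci["attitude"]).apply(np.c_[n,np.ones(len(n))])
    z=np.broadcast_to(z,len(n));return ci["xyz"]+d*((z-ci["xyz"][2])/d[:,2])[:,None]
def proj(ci,P):
    r=rot(ci["attitude"]).inv();rv=r.as_rotvec();t=-r.apply(ci["xyz"])
    return cv2.projectPoints(np.array(P,float).reshape(-1,1,3),rv,t,ci["K"],ci["D"])[0][:,0]
E
python3 - <<'E'
from workcell import *
from h import *
ci=camera_info("top");im=cv2.imread("pics/top.png")
read_camera("top")
for l,z,k in(("plate",.005,None),("base",.025,None)):
  for d in silhouettes("top",l)[:4]:
    m=d["pixels"].astype(np.uint8);c=max(cv2.findContours(m,0,2)[0],key=cv2.contourArea)
    b=cv2.boxPoints(cv2.minAreaRect(c));w=unproj(ci,b,z)
    print(l,d["p"],d["box"],"mean",w.mean(0).round(4),"sides",np.linalg.norm(w[1]-w[0]).round(3),np.linalg.norm(w[2]-w[1]).round(3));print(w[:,:2].round(3).tolist())
print("screws",unproj(ci,[(412,246),(414,289)],.0375).round(4),"pin",unproj(ci,[(416,304)],.031).round(4))
print("handle",unproj(ci,[(230,301)],.05).round(4),"holes",unproj(ci,[(227,280),(236,321)],.005).round(4))
A=cv2.resize(im[255:350,190:270],None,fx=5,fy=5,interpolation=2);B=cv2.resize(im[210:335,380:445],None,fx=4,fy=4,interpolation=2)
o=np.zeros((500,660,3),np.uint8);o[:A.shape[0],:A.shape[1]]=A;o[:B.shape[0],400:400+B.shape[1]]=B
cv2.imwrite("pics/crop.png",o)
E
```

```text
plate 0.96 [101.3, 255.3, 73.6, 56.4] mean [0.5427 0.39   0.005 ] sides 0.167 0.074
[[0.544, 0.482], [0.609, 0.329], [0.541, 0.298], [0.477, 0.451]]
plate 0.86 [101.0, 160.9, 71.1, 57.8] mean [0.7535 0.403  0.005 ] sides 0.07 0.162
[[0.767, 0.49], [0.827, 0.453], [0.74, 0.316], [0.681, 0.353]]
plate 0.75 [400.5, 135.1, 49.0, 73.4] mean [ 0.7819 -0.2392  0.005 ] sides 0.16 0.086
[[0.708, -0.186], [0.867, -0.208], [0.856, -0.293], [0.697, -0.27]]
plate 0.61 [208.5, 267.1, 44.9, 76.3] mean [0.4974 0.1856 0.005 ] sides 0.073 0.161
[[0.569, 0.239], [0.583, 0.167], [0.426, 0.133], [0.411, 0.203]]
base 0.75 [386.7, 220.5, 51.1, 111.3] mean [ 0.5587 -0.2034  0.025 ] sides 0.097 0.241
[[0.677, -0.152], [0.681, -0.249], [0.44, -0.254], [0.436, -0.159]]
screws [[ 0.6135 -0.2028  0.0375]
 [ 0.5229 -0.2045  0.0375]] pin [[ 0.4913 -0.209   0.031 ]]
handle [[0.5024 0.1813 0.05  ]] holes [[0.5473 0.1963 0.005 ]
 [0.458  0.1766 0.005 ]]
```

View pics/crop.png

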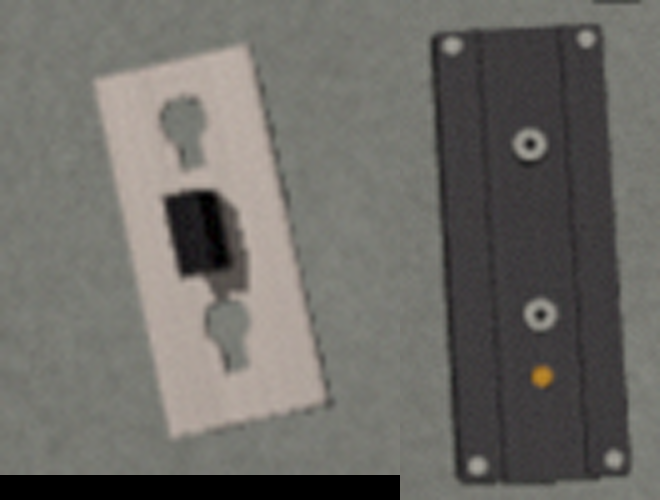

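The crop confirms that the plate's slots point down in the image, so plate +x is about world +12.5°, and base +x is about +1.5°. The screws sit roughly 9 mm forward of nominal. I'll move above the plate next.

>>> {"fn": "send_rows", "kwargs": {
  "series": [-40.9,-22.9,0,0,0,-32.5,1,-40.9,-22.9,0,0,0,-32.5,1,-40.9,-22.9,0,0,0,-32.5,1,-40.9,-22.9,0,0,0,-32.5,1,-40.9,-22.9,0,0,0,-32.5,1,-40.9,-22.9,0,0,0,-32.5,1,-40.9,-22.9,0,0,0,-32.5,1,-40.9,-22.9,0,0,0,-32.5,1,-40.9,-22.9,0,0,0,-32.5,1,-40.9,-22.9,0,0,0,-32.5,1],
  "newtons": 60
}}

```text
clock: 1.18
tcp_pos: [0.4594, 0.2352, 0.2316]
orientation: [0.0, -0.109, 0.994, 0.0]
wrist_force: [-0.1, 1.0, -0.2]
finger_gap: 0.085
```

>>> {"fn": "send_rows", "kwargs": {
  "series": [-3.1,-5.8,0,0,0,0,1,-3.1,-5.8,0,0,0,0,1,-3.1,-5.8,0,0,0,0,1,-3.1,-5.8,0,0,0,0,1]
}}

```text
clock: 1.52
tcp_pos: [0.5018, 0.1859, 0.231]
orientation: [-0.0, -0.107, 0.994, 0.0]
wrist_force: [0.2, 0.4, -0.2]
finger_gap: 0.0856
```

```bash
python3 - <<'E'
from workcell import *
from h import *
s=get_state();ci=camera_info("wrist");im=read_camera("wrist");cv2.imwrite("pics/w1.png",im)
print(s["clock"],s["tcp_pos"],s["orientation"],ci["xyz"],ci["attitude"],grip_point_offset)
for d in silhouettes("wrist","plate")[:3]:
    m=d["pixels"].astype(np.uint8);c=max(cv2.findContours(m,0,2)[0],key=cv2.contourArea)
    w=unproj(ci,cv2.boxPoints(cv2.minAreaRect(c)),.005)
    print(d["p"],d["box"],w.mean(0),w[:,:2].round(4).tolist())
for d in silhouettes("wrist","plate_handle")[:2]: print("h",d["p"],d["box"])
E
```

```text
1.5167 [0.50180733 0.1858912  0.23102269] [-2.87912461e-04 -1.07437046e-01  9.94211831e-01  1.82658440e-04] [0.42114378 0.16861169 0.37393292] [0.10090773 0.6182171  0.76928118 0.12582412] 0.0187
0.78 [387.8, 382.4, 62.6, 67.4] [0.72882289 0.3624168  0.005     ] [[0.7387, 0.3154], [0.6721, 0.3455], [0.7163, 0.4087], [0.7882, 0.3801]]
0.76 [422.9, 238.2, 155.9, 83.9] [0.54115153 0.39314907 0.005     ] [[0.5409, 0.2986], [0.4759, 0.4492], [0.5391, 0.4922], [0.6088, 0.3327]]
0.66 [283.4, 115.3, 76.7, 162.1] [0.49660384 0.1868893  0.005     ] [[0.4266, 0.1362], [0.4118, 0.2033], [0.5656, 0.2423], [0.5824, 0.1658]]
h 0.91 [282.5, 111.2, 79.1, 161.5]
h 0.78 [424.9, 240.0, 153.2, 86.1]
```

View pics/w1.png

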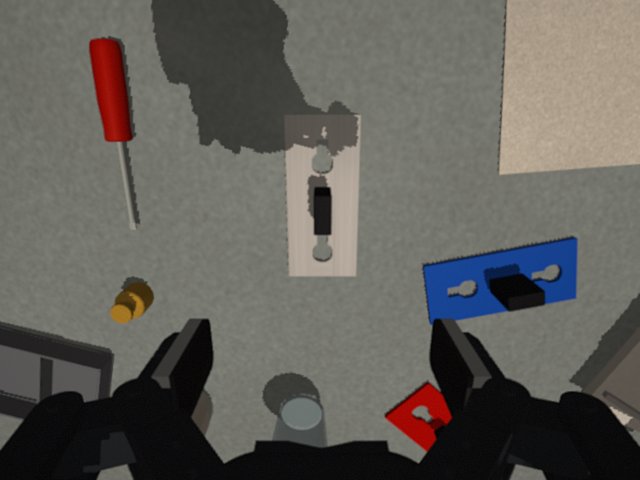

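The wrist view shows the plate aligned with the image, its centre line at column 322, the holes at (322,160) and (322,250), and the handle between them.

```bash
python3 - <<'E'
from workcell import *
from h import *
ci=camera_info("wrist");s=get_state();t=s["tcp_pos"];r=rot(s["orientation"])
c=unproj(ci,[(285,115),(360,115),(355,276),(290,276)],.005);h=unproj(ci,[(322,160),(322,250)],.005)
print(c.mean(0),h, "len",np.linalg.norm(c[1]-c[0]),np.linalg.norm(c[2]-c[1]),np.linalg.norm(h[0]-h[1]))
d=h[1]-h[0];yaw=np.degrees(np.arctan2(d[1],d[0]));u=d/np.linalg.norm(d)
o1=(h[0]+36*u/1000+h[1]-54*u/1000)/2;H=(o1+c.mean(0))/2+.004*u
e=(c[2]+c[3]-c[0]-c[1]);print("yaw",yaw,np.degrees(np.arctan2(e[1],e[0])),"handle",H,o1)
x=r.as_matrix()[:,0];print("tool x",np.degrees(np.arctan2(x[1],x[0]))-180)
print("handle in px",proj(ci,H+[0,0,.045]))
print("shift cm",100*r.inv().apply(H-t))
E
```

```text
[0.49575758 0.18900079 0.005     ] [[0.45761343 0.17988006 0.005     ]
 [0.54574455 0.19978324 0.005     ]] len 0.0687353919507614 0.15987638048937985 0.09035060302972181
yaw 12.725967347935452 12.748756774425546 handle [0.49823057 0.18930608 0.005     ] [0.49290008 0.18784905 0.005     ]
tool x -347.41876055045634
handle in px [[322.43208781 214.29808508]]
shift cm [ 0.15913531  0.17790038 22.63067402]
```

>>> {"fn": "send_rows", "kwargs": {
  "series": [0.2,0.2,5,0,0,0,1,0.2,0.2,9,0,0,0,1,0.2,0.2,13,0,0,0,1,0.2,0.2,17,0,0,0,1,0.2,0.2,19,0,0,0,1,0.2,0.2,20.5,0,0,0,1,0.2,0.2,21.5,0,0,0,1,0.2,0.2,21.5,0,0,0,1,0.2,0.2,21.5,0,0,0,0,0.2,0.2,21.5,0,0,0,0],
  "newtons": 80
}}

```text
clock: 2.5
tcp_pos: [0.4998, 0.1894, 0.0178]
orientation: [0.001, -0.109, 0.994, 0.0]
wrist_force: [-0.3, -0.1, 0.4]
finger_gap: 0.0638
```

>>> {"fn": "send_rows", "kwargs": {
  "series": [0,0,0,0,0,0,0,0,0,0,0,0,0,0,0,0,0,0,0,0,0,0,0,0,0,0,0,0,0,0,0,0,0,0,0,0,0,0,0,0,0,0]
}}

```text
clock: 3.0
tcp_pos: [0.4996, 0.1885, 0.0173]
orientation: [0.001, -0.109, 0.994, -0.0]
wrist_force: [-1.2, 0.3, 6.4]
finger_gap: 0.0149
```

>>> {"fn": "send_rows", "kwargs": {
  "series": [0,0,-2,0,0,0,0,0,0,-5,0,0,0,0,0,0,-9,0,0,0,0,1,-3,-12.5,0,0,2,0,2.5,-6.5,-15,0,0,4,0,4,-10,-17,0,0,6,0,5.5,-13.5,-18,0,0,8,0,7,-17,-19,0,0,10,0,8.5,-20.5,-20,0,0,11,0,9.3,-23.5,-20,0,0,11.2,0]
}}

```text
clock: 3.83
tcp_pos: [0.458, -0.063, 0.2179]
orientation: [0.001, -0.011, 1.0, -0.0]
wrist_force: [0.3, 1.0, -3.5]
finger_gap: 0.0149
```

>>> {"fn": "send_rows", "kwargs": {
  "series": [0,0,0,0,0,0,0,0,0,0,0,0,0,0,0,0,0,0,0,0,0,0,0,0,0,0,0,0]
}}

```text
clock: 4.17
tcp_pos: [0.4585, -0.06, 0.2157]
orientation: [-0.001, -0.012, 1.0, 0.0]
wrist_force: [-0.4, -0.2, -3.2]
finger_gap: 0.0147
```

```bash
python3 - <<'E'
from workcell import *
from h import *
s=get_state();ci=camera_info("wrist");im=read_camera("wrist");cv2.imwrite("pics/w2.png",im)
print(s["clock"],s["tcp_pos"],s["orientation"],s["wrist_force"],s["finger_gap"],ci["xyz"],ci["attitude"])
E
```

```text
4.1667 [ 0.45845724 -0.06003818  0.21566564] [-6.83516977e-04 -1.20028959e-02  9.99927617e-01  4.72359508e-04] [-0.37618234 -0.16350018 -3.2171981 ] 0.014692183222123168 [ 0.37602999 -0.06183518  0.35863759] [0.11194181 0.68895066 0.70673259 0.11552081]
```

View pics/w2.png

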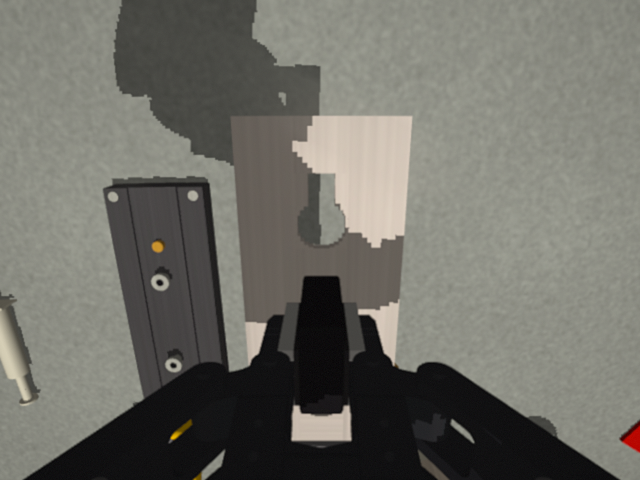

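The wrist view shows the base's screw heads at (160,282) and (174,365) and its pin at (157,246). The held plate's rear corners are at (231,117) and (412,117), with its rear hole at (321,222).

```bash
cat > m.py <<'E'
from workcell import *
from h import *
s=get_state();ci=camera_info("wrist");im=read_camera("wrist")
def cen(img,x,y,rad,f):
    p=img[y-rad:y+rad+1,x-rad:x+rad+1].astype(int);m=f(p);yy,xx=np.nonzero(m)
    return np.array([x-rad+(xx.min()+xx.max())/2,y-rad+(yy.min()+yy.max())/2]),(np.ptp(xx)+1,np.ptp(yy)+1)
E
python3 - <<'E'
from m import *
g=lambda p:p.min(2)>115
sc=[cen(im,160,282,13,g),cen(im,174,365,13,g)];pn=cen(im,157,246,10,lambda p:(p[...,2]-p[...,0])>60)
print(sc,pn)
S=unproj(ci,[q[0] for q in sc],.0375);P=unproj(ci,[pn[0]],.031)[0]
print("screws",S,np.linalg.norm(S[1]-S[0]),"pin",P,"dist",np.linalg.norm(P-S[0]))
d=S[1]-S[0];e=S.mean(0)-P
print("yaw",np.degrees(np.arctan2(d[1],d[0])),np.degrees(np.arctan2((S[1]-P)[1],(S[1]-P)[0])))
b=unproj(ci,[(105,190),(208,184),(140,392),(222,350)],.025);print("base edge",b)
for a,c in((0,2),(1,3)):v=b[c]-b[a];print(np.degrees(np.arctan2(v[1],v[0])))
t=s["tcp_pos"];r=rot(s["orientation"]);zt=t[2]-.0173+.005
c=unproj(ci,[(231,117),(412,117),(396,365),(249,365),(321,222)],zt);print("plate in tool",(r.inv().apply(c-t)*1000).round(1))
print("expected hole0 tool: x=+40, y=0")
ti=camera_info("top")
E
```

```text
[(array([159.5, 281.5]), (np.int64(18), np.int64(16))), (array([172.5, 364.5]), (np.int64(16), np.int64(14)))] (array([157. , 245.5]), (np.int64(13), np.int64(12)))
screws [[ 0.5229958  -0.20612597  0.0375    ]
 [ 0.61330378 -0.20336901  0.0375    ]] 0.09035005517325431 pin [ 0.49026641 -0.20743182  0.031     ] dist 0.03339412786546694
yaw 1.7486117956919662 1.8912767096157304
base edge [[ 0.44144892 -0.25142005  0.025     ]
 [ 0.43419777 -0.15879436  0.025     ]
 [ 0.65909636 -0.24800557  0.025     ]
 [ 0.60314737 -0.15613821  0.025     ]]
0.8987891050061475
0.9007047194417478
plate in tool [[ 82.6 -34.5  12.4]
 [ 82.7  35.5  12.4]
 [-30.3  36.5  12.3]
 [-30.4 -34.1  12.2]
 [ 40.6   0.4  12.3]]
expected hole0 tool: x=+40, y=0
```

>>> {"fn": "send_rows", "kwargs": {
  "series": [-2.5,-3.5,0,0,0,0,0,-5,-7,0,0,0,0,0,-7.5,-10.5,0,0,0,0,0,-9.5,-13.5,1,0,0,0,0,-10.05,-14.7,3,0,0,0,0,-10.05,-14.7,6,0,0,0,0,-10.05,-14.7,9,0,0,0,0,-10.05,-14.7,11,0,0,0,0,-10.05,-14.7,12,0,0,0,0,-10.05,-14.7,12,0,0,0,0]
}}

```text
clock: 5.1
tcp_pos: [0.5612, -0.2035, 0.0931]
orientation: [-0.003, -0.012, 1.0, 0.002]
wrist_force: [-0.3, 0.3, -3.4]
finger_gap: 0.0148
```

>>> {"fn": "send_rows", "kwargs": {
  "series": [0,0,0,0,0,0,0,0,0,0,0,0,0,0,0,0,0,0,0,0,0]
}}

```text
clock: 5.35
tcp_pos: [0.5643, -0.206, 0.0984]
orientation: [0.002, -0.012, 1.0, -0.001]
wrist_force: [0.1, 0.1, -3.1]
finger_gap: 0.0147
```

```bash
python3 - <<'E'
from m import *
cv2.imwrite("pics/w3.png",im)
print(s["clock"],s["tcp_pos"],s["orientation"],s["wrist_force"],s["ft_torque"])
E
```

```text
5.35 [ 0.56426843 -0.2059867   0.09837252] [ 1.64212519e-03 -1.17663733e-02  9.99929067e-01 -8.46452837e-04] [ 0.13914959  0.11475653 -3.13869653] [ 0.00100582 -0.06139968 -0.08709872]
```

View pics/w3.png

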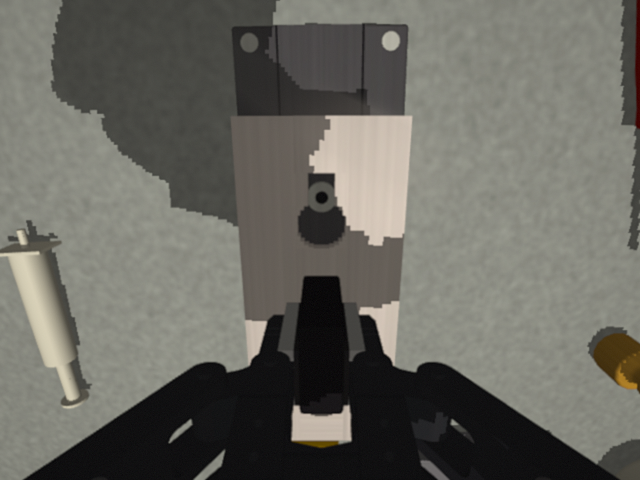

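The screw head shows through the rear hole at (321,196), on the hole's centre line at column 321–322. I'll work out its position in the tool frame once the arm settles.

>>> {"fn": "send_rows", "kwargs": {
  "series": [0,0,0,0,0,0,0,0,0,0,0,0,0,0,0,0,0,0,0,0,0]
}}

```text
clock: 5.65
tcp_pos: [0.563, -0.2058, 0.0969]
orientation: [0.0, -0.011, 1.0, -0.0]
wrist_force: [-0.5, -0.1, -4.6]
finger_gap: 0.0147
```

```bash
python3 - <<'E'
from m import *
t=s["tcp_pos"];r=rot(s["orientation"]);print(t,s["orientation"])
f=lambda p:(p.min(2)>75)&(p.max(2)<150)
import sys
for y in range(170,252,3): print(y,im[y,290:352:3].mean(1).astype(int).tolist())
S=unproj(ci,[(321,196)],.0375);print("screw0 world",S,"tool mm",1000*r.inv().apply(S-t))
c=unproj(ci,[(231,116),(412,116)],t[2]-.0173+.005);print("plate rear tool",1000*r.inv().apply(c-t))
b=unproj(ci,[(233,27),(408,25),(237,112),(406,114)],.025);print(b)
# predicted pixel of hole rim (top) for plate origin tool x 2.6 / 4
for ox in(2.6,4):
  hp=t+r.apply([[(ox+36+dx)/1000,.0005,.0123] for dx in(-10,0,10)]);print(ox,proj(ci,hp).round(1).tolist())
E
```

```text
[ 0.56302953 -0.20581498  0.0969096 ] [ 4.67034082e-04 -1.14396636e-02  9.99934435e-01 -2.02167008e-04]
170 [97, 95, 93, 96, 95, 97, 97, 109, 204, 197, 199, 200, 199, 203, 203, 202, 196, 197, 195, 195, 191]
173 [96, 97, 95, 95, 96, 96, 70, 63, 112, 110, 111, 112, 111, 113, 112, 177, 197, 199, 197, 197, 192]
176 [96, 96, 94, 96, 96, 95, 57, 37, 37, 38, 38, 38, 39, 39, 36, 164, 197, 199, 200, 199, 192]
179 [95, 98, 95, 95, 96, 96, 58, 36, 38, 36, 37, 37, 38, 38, 37, 163, 198, 199, 200, 198, 192]
182 [96, 98, 94, 95, 96, 95, 61, 38, 38, 35, 36, 35, 38, 38, 35, 171, 197, 201, 200, 199, 192]
185 [95, 97, 94, 95, 97, 95, 60, 36, 46, 63, 72, 68, 54, 36, 32, 172, 198, 200, 200, 199, 192]
188 [95, 96, 95, 95, 96, 95, 62, 65, 84, 83, 84, 84, 85, 75, 38, 173, 198, 201, 201, 200, 193]
191 [95, 97, 95, 96, 96, 95, 75, 87, 86, 83, 83, 85, 83, 84, 74, 174, 199, 201, 201, 199, 194]
194 [95, 96, 94, 95, 97, 95, 85, 87, 87, 77, 52, 66, 85, 83, 82, 173, 198, 201, 201, 201, 194]
197 [95, 97, 94, 95, 96, 95, 85, 88, 81, 16, 11, 11, 53, 84, 83, 171, 199, 201, 201, 200, 195]
200 [95, 96, 95, 95, 95, 95, 85
[... 1364 characters left out ...]
84, 77, 71, 69, 70, 70, 69, 74, 77, 89, 92, 95, 95, 92, 92]
248 [94, 95, 94, 95, 93, 94, 95, 95, 86, 85, 86, 87, 86, 89, 95, 94, 94, 94, 94, 92, 93]
251 [94, 94, 93, 94, 91, 93, 95, 93, 94, 92, 94, 95, 93, 94, 95, 95, 94, 93, 93, 92, 92]
screw0 world [[ 0.52086378 -0.20640997  0.0375    ]] tool mm [[42.22352187  0.39447248 59.37022702]]
plate rear tool [[ 82.9320062  -34.40469656  12.23720857]
 [ 83.04904636  35.435809    12.20811647]]
[[ 0.43818919 -0.2526823   0.025     ]
 [ 0.43513558 -0.1648473   0.025     ]
 [ 0.47906941 -0.25218512  0.025     ]
 [ 0.47787495 -0.16213201  0.025     ]]
2.6 [[321.2, 249.1], [321.2, 226.6], [321.3, 203.3]]
4 [[321.2, 246.0], [321.2, 223.4], [321.3, 199.9]]
```

The screw is at tool x of about 39.4 mm and hole 0 at about 38.6 mm, with the lateral match within 0.2 mm. I'll lower gently.

>>> {"fn": "send_rows", "kwargs": {
  "series": [0.08,0,1,0,0,0,0,0.08,0,2,0,0,0,0,0.08,0,3,0,0,0,0,0.08,0,3.5,0,0,0,0,0.08,0,3.8,0,0,0,0,0.08,0,3.8,0,0,0,0,0.08,0,3.8,0,0,0,0,0.08,0,3.8,0,0,0,0,0.08,0,3.8,0,0,0,0,0.08,0,3.8,0,0,0,0]
}}

```text
clock: 6.53
tcp_pos: [0.5624, -0.2058, 0.0588]
orientation: [0.0, -0.011, 1.0, -0.0]
wrist_force: [-0.1, -0.2, -2.4]
finger_gap: 0.015
```

>>> {"fn": "send_rows", "kwargs": {
  "series": [0,0,0.1,0,0,0,0,0,0,0.2,0,0,0,0,0,0,0.3,0,0,0,0,0,0,0.4,0,0,0,0,0,0,0.5,0,0,0,0,0,0,0.5,0,0,0,0,0,0,0.5,0,0,0,0]
}}

```text
clock: 7.12
tcp_pos: [0.5619, -0.2056, 0.0532]
orientation: [-0.0, -0.011, 1.0, 0.0]
wrist_force: [0.2, 0.5, -3.0]
finger_gap: 0.0148
```

>>> {"fn": "send_rows", "kwargs": {
  "series": [0,0,0.1,0,0,0,0,0,0,0.2,0,0,0,0,0,0,0.3,0,0,0,0,0,0,0.3,0,0,0,0,0,0,0.3,0,0,0,0]
}}

```text
clock: 7.53
tcp_pos: [0.5619, -0.2056, 0.0502]
orientation: [-0.0, -0.011, 1.0, 0.0]
wrist_force: [0.6, 0.0, -2.9]
finger_gap: 0.0147
```

In the holes, with no contact 4.6 mm below the level of the head tops. Continuing down.

>>> {"fn": "send_rows", "kwargs": {
  "series": [0,0,0.1,0,0,0,0,0,0,0.2,0,0,0,0,0,0,0.3,0,0,0,0,0,0,0.4,0,0,0,0,0,0,0.5,0,0,0,0,0,0,0.6,0,0,0,0,0,0,0.6,0,0,0,0,0,0,0.6,0,0,0,0]
}}

```text
clock: 8.2
tcp_pos: [0.562, -0.2057, 0.0443]
orientation: [0.0, -0.011, 1.0, 0.0]
wrist_force: [0.1, -0.3, -2.3]
finger_gap: 0.015
```

>>> {"fn": "send_rows", "kwargs": {
  "series": [0,0,0.05,0,0,0,0,0,0,0.1,0,0,0,0,0,0,0.15,0,0,0,0,0,0,0.15,0,0,0,0,0,0,0.15,0,0,0,0]
}}

```text
clock: 8.62
tcp_pos: [0.5621, -0.2057, 0.0428]
orientation: [0.0, -0.011, 1.0, 0.0]
wrist_force: [1.1, -0.5, -2.3]
finger_gap: 0.015
```

>>> {"fn": "send_rows", "kwargs": {
  "series": [0,0,0.05,0,0,0,0,0,0,0.1,0,0,0,0,0,0,0.1,0,0,0,0,0,0,0.1,0,0,0,0]
}}

```text
clock: 8.95
tcp_pos: [0.562, -0.2057, 0.0423]
orientation: [0.0, -0.011, 1.0, -0.0]
wrist_force: [-2.4, 1.0, 4.5]
finger_gap: 0.0149
```

Contact was felt at the flat height (TCP 42.3 mm) with a light load of about 7 N. I'll slide along +x, which is −tool x.

>>> {"fn": "send_rows", "kwargs": {
  "series": [0,0,-0.04,0,0,0,0,-0.2,0,-0.05,0,0,0,0,-0.4,0,-0.05,0,0,0,0,-0.6,0,-0.05,0,0,0,0,-0.6,0,-0.05,0,0,0,0,-0.6,0,-0.05,0,0,0,0]
}}

```text
clock: 9.45
tcp_pos: [0.5685, -0.2056, 0.0423]
orientation: [0.0, -0.012, 1.0, -0.0]
wrist_force: [-1.6, -0.4, 2.2]
finger_gap: 0.0149
```

>>> {"fn": "send_rows", "kwargs": {
  "series": [-0.2,0,0,0,0,0,0,-0.4,0,0,0,0,0,0,-0.6,0,0,0,0,0,0,-0.8,0,0,0,0,0,0,-0.8,0,0,0,0,0,0,-0.8,0,0,0,0,0,0]
}}

```text
clock: 9.95
tcp_pos: [0.5766, -0.2053, 0.0424]
orientation: [0.001, -0.012, 1.0, 0.0]
wrist_force: [-0.8, 0.2, 2.3]
finger_gap: 0.0147
```

>>> {"fn": "send_rows", "kwargs": {
  "series": [-0.1,0,0,0,0,0,0,-0.2,0,0,0,0,0,0,-0.25,0,0,0,0,0,0,-0.25,0,0,0,0,0,0,-0.25,0,0,0,0,0,0]
}}

```text
clock: 10.37
tcp_pos: [0.5786, -0.2053, 0.0424]
orientation: [0.0, -0.012, 1.0, 0.0]
wrist_force: [-2.6, 0.3, 3.9]
finger_gap: 0.0149
```

>>> {"fn": "send_rows", "kwargs": {
  "series": [-0.05,0,0,0,0,0,0,-0.1,0,0,0,0,0,0,-0.1,0,0,0,0,0,0,-0.1,0,0,0,0,0,0]
}}

```text
clock: 10.7
tcp_pos: [0.5793, -0.2052, 0.0423]
orientation: [-0.0, -0.011, 1.0, 0.0]
wrist_force: [-4.8, -0.4, 4.8]
finger_gap: 0.0149
```

>>> {"fn": "send_rows", "kwargs": {
  "series": [-0.05,0,-0.02,0,0,0,0,-0.1,0,-0.04,0,0,0,0,-0.1,0,-0.04,0,0,0,0,-0.1,0,-0.04,0,0,0,0]
}}

```text
clock: 11.03
tcp_pos: [0.5803, -0.2052, 0.0423]
orientation: [-0.0, -0.011, 1.0, 0.0]
wrist_force: [-3.4, -0.3, 1.9]
finger_gap: 0.0149
```

```bash
python3 - <<'E'
from m import *
cv2.imwrite("pics/w4.png",im)
print(s["clock"],s["tcp_pos"],s["wrist_force"])
E
```

```text
11.0333 [ 0.58030836 -0.20516284  0.04234705] [-3.4298231  -0.32742988  1.94270149]
```

View pics/w4.png

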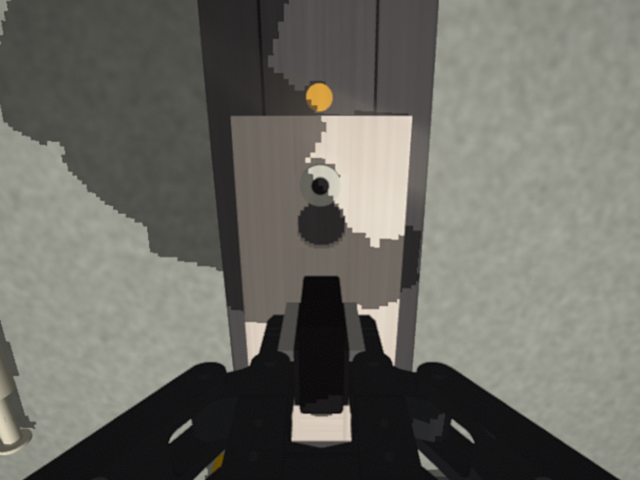

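The brass pin shows clear behind the trailing edge, with the pin at (319,97) and the edge at row 116. The rear screw is in its slot at (320,185). I'll push on to feel the slot end.

>>> {"fn": "send_rows", "kwargs": {
  "series": [-0.05,0,0,0,0,0,0,-0.1,0,0,0,0,0,0,-0.1,0,0,0,0,0,0,-0.1,0,0,0,0,0,0]
}}

```text
clock: 11.42
tcp_pos: [0.5803, -0.2051, 0.0424]
orientation: [-0.001, -0.011, 1.0, 0.0]
wrist_force: [-6.9, -0.0, 2.6]
finger_gap: 0.0149
```

>>> {"fn": "send_rows", "kwargs": {
  "series": [-0.05,0,0,0,0,0,0,-0.1,0,0,0,0,0,0,-0.1,0,0,0,0,0,0,-0.1,0,0,0,0,0,0]
}}

```text
clock: 11.75
tcp_pos: [0.5804, -0.2051, 0.0424]
orientation: [-0.002, -0.011, 1.0, 0.0]
wrist_force: [-9.5, -1.3, 4.5]
finger_gap: 0.015
```

Hard stop: the position is steady at 0.5803–0.5804 while the force rises to 9.5 N. I'll relax, release and retreat.

>>> {"fn": "send_rows", "kwargs": {
  "series": [0.15,0,-0.03,0,0,0,0,0.15,0,-0.03,0,0,0,0,0.15,0,-0.03,0,0,0,0.5,0.15,0,-0.03,0,0,0,0.5,0.15,0,-0.03,0,0,0,0.5,0.15,0,-0.03,0,0,0,0.5,0.15,0,-0.03,0,0,0,0.5,0.15,0,-0.03,0,0,0,0.5]
}}

```text
clock: 12.42
tcp_pos: [0.5813, -0.2052, 0.0431]
orientation: [0.0, -0.012, 1.0, -0.0]
wrist_force: [0.6, 0.0, 0.3]
finger_gap: 0.0427
```

>>> {"fn": "send_rows", "kwargs": {
  "series": [0,0,-1,0,0,0,0.5,0,0,-3,0,0,0,0.5,0,0,-6,0,0,0,0.5,0,0,-9,0,0,0,0.5,0,0,-12,0,0,0,0.5,0,0,-14,0,0,0,0.5,0,0,-14,0,0,0,0.5,0,0,-14,0,0,0,0.5]
}}

```text
clock: 13.08
tcp_pos: [0.5821, -0.2057, 0.1854]
orientation: [0.002, -0.012, 1.0, -0.001]
wrist_force: [-0.6, -0.1, -0.7]
finger_gap: 0.0427
```

```bash
python3 - <<'E'
from m import *
cv2.imwrite("pics/w5.png",im)
print(s["clock"],s["tcp_pos"],s["wrist_force"],s["finger_gap"])
E
```

```text
13.0833 [ 0.58206345 -0.20570817  0.1853991 ] [-0.55542611 -0.11094507 -0.69980407] 0.042697102737346525
```

View pics/w5.png

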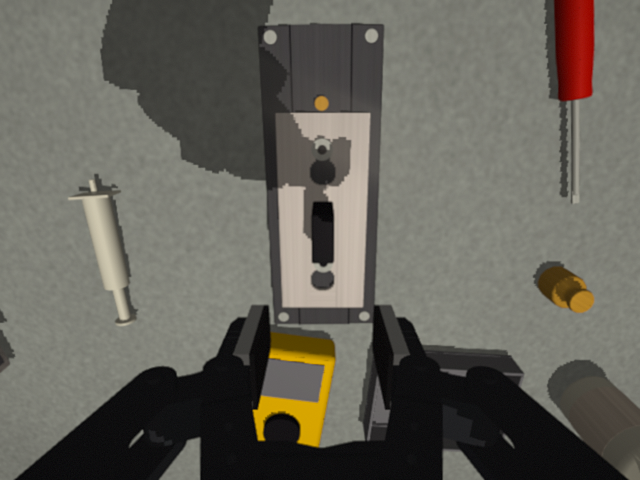

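The plate lies flat and centred. The pin at (321,103) is clear of the trailing edge at row 113, the screws sit in the slots, and the other objects are in place.

```bash
python3 -c "
from workcell import *
print(hand_in())"
```

```text
the job is handed in; nothing more can be done
None
```

The plate is mounted on the base and the job is handed in, at about 13 s on the robot clock. The hand-in reports no verdict.

- **Placing:** I picked the plate up by its handle and lowered it with both keyholes over the screw heads. It touched down at the flat height with about 7 N.
- **Sliding home:** I slid it about 18.4 mm along +x to a hard stop. The position stayed at 0.5803–0.5804 m while the push rose to 9.5 N at the wrist. I then relaxed the push, let go and moved up about 14 cm.
- **Last checks:** The final wrist picture shows the plate flat and centred, the screws in their slots and the pin clear behind the trailing edge. The bystanders in view look undisturbed. The gripper was open and the wrist force was near zero.
- **Not checked:** I judged the pin to be up only from the picture and did not measure its height. I saw the plate–base force only in the readings at the end of each move. The largest of these was about 11 N, which includes the sideways push.
- **Disagreements:** The base angle came out between 0.9° and 1.9° depending on the feature measured, and I used about 1.4°. Hole-based and corner-based plate positions differed by 2–3 mm. I put that down to seeing the hole walls at an angle and trusted the corners, and the plate then dropped over the screws without catching.

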